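Stock the inspected inductors in the jar

TASK

Get the inspected inductors into stock: stand the steel funnel in the mouth of the glass jar, and put every inductor from the blue pad into the scoop pan while the pan stands on the scale. Then carry the pan with the whole batch level to the funnel, and only when its spout is over the funnel tip it so that all the inductors run down into the jar. Finally set the empty pan back on the middle of the scale's platform and stand the funnel back upright in the white tray, with the jar left upright and the other things on the bench undisturbed.

Things in the scene. Friction and masses are not known exactly. Their poses are not given: they have to be found in the camera images.
- ind1: shielded power inductor: dark grey block 17 x 17 x 12 mm (x, y, z), 16 g, smooth, lying on the blue pad at the start; 4 to 6 of the six are present. Origin at the centre of its 17 x 17 underside, z up through its thickness
- ind2: shielded power inductor: dark grey block 17 x 17 x 12 mm (x, y, z), 16 g, smooth, lying on the blue pad at the start; 4 to 6 of the six are present. Origin at the centre of its 17 x 17 underside, z up through its thickness
- ind3: shielded power inductor: dark grey block 17 x 17 x 12 mm (x, y, z), 16 g, smooth, lying on the blue pad at the start; 4 to 6 of the six are present. Origin at the centre of its 17 x 17 underside, z up through its thickness
- ind4: shielded power inductor: dark grey block 17 x 17 x 12 mm (x, y, z), 16 g, smooth, lying on the blue pad at the start; 4 to 6 of the six are present. Origin at the centre of its 17 x 17 underside, z up through its thickness
- ind5: shielded power inductor: dark grey block 17 x 17 x 12 mm (x, y, z), 16 g, smooth, lying on the blue pad at the start; 4 to 6 of the six are present. Origin at the centre of its 17 x 17 underside, z up through its thickness
- ind6: shielded power inductor: dark grey block 17 x 17 x 12 mm (x, y, z), 16 g, smooth, lying on the blue pad at the start; 4 to 6 of the six are present. Origin at the centre of its 17 x 17 underside, z up through its thickness
- pad_top (a point): centre of the upper face of the blue inspection pad, a sheet 200 x 180 x 2 mm fixed to the bench, on the robot's left
- pan: scoop pan of the scale: smooth aluminium, 0.18 kg, walls and floor 3 mm. Origin at the centre of its underside, x out of the spout, z up. Flat floor (top at z = 3 mm): straight from x = -52 to +45, 100 mm wide inside, then a spout narrowing to 63 mm at the open lip, x = +95. Walls 30 mm high (spout 26), closed at the back, x = -55. It pours when its +x end is lowered
- pan_grip (a point): middle of the pan's flat black handle, at x = -82, y = 0, z = 26 mm in the pan's frame. The handle sticks out of the back wall: x = -53 to -105 mm, 12 mm thick in y, z = 15 to 37 mm; pinch it across y. Axes as the pan's
- pan_lip (a point): middle of the pan's open pouring lip, on the floor's upper face: x = +94, y = 0, z = 3 mm in the pan's frame. Inductors slide out once the pan leans some 20 degrees or more
- scale_top (a point): centre of the upper face of the scale's square steel platform, 150 x 150 mm, 66 mm above the bench, where the pan stands at the start. The scale is fixed: a white case 185 mm wide (y) reaching 145 mm in front (-x) and 100 mm behind the platform centre, 46 mm high
- jar: narrow glass jar, open, loose, 0.4 kg: 68 mm outside, 62 mm inside, 105 mm high, inner floor 6 mm up. Origin at the centre of its underside, z up. Stands on the robot's right, in the place nearer to or farther from the scale (exchanged with the tray from start to start)
- jar_mouth (a point): centre of the jar's rim, 105 mm above its underside
- funnel: steel funnel, 0.12 kg, loose, at first upright on its spout in the white tray. Origin at the centre of the spout's lower end, z up. Spout 48 mm outside, 43 inside, 30 long; then a cone that widens to 120 mm at z = 80 mm. Ribs under the cone (undersides at z = 30 mm, reaching 37 mm from the axis) rest on the jar's rim: seated, its origin is 75 mm above the jar's underside
- funnel_grip (a point): middle of the funnel's flat black tab handle, at x = 76, y = 0, z = 70 mm in the funnel's frame. The tab sticks out along +x: x = 55 to 95 mm, 10 mm thick in y, z = 58 to 82 mm; pinch it across y. Axes as the funnel's
- funnel_mouth (a point): centre of the funnel's wide mouth, at its rim's height (z = 80 mm in its frame)
- tray: shallow white tray fixed to the bench, 150 x 150 mm, rim 10 mm high, floor 3 mm thick. Origin at the centre of its underside
- tweezers: bystander: dark tweezers about 125 mm long, lying
- board: bystander: green circuit board 100 x 75 mm, lying
- capacitor: bystander: black upright capacitor, 22 mm across, 30 mm high
- reel: bystander: tape reel lying flat, 84 mm across, 12 mm high
- dispenser: bystander: white dispenser bottle 60 mm across, 130 mm high
- brush: bystander: brush, lying
- driver: bystander: screwdriver, lying
Things that resemble listed ones, but are neither listed nor needed, are in the scene too. Leave any red look-alike of the funnel alone.

How it is judged:
On the way, in this order (a step that is already met when the one before it is completed fails the run):
1. the funnel sits in the jar's mouth and all the inductors lie together in the pan, which stands on the scale (horizontal distance between funnel and jar below 0.01 m and z of funnel in the frame of jar between 0.07 and 0.081 m and angle between funnel's own z axis and vertical below 0.12 rad and horizontal distance between pan and scale_top below 0.045 m and z of pan in the frame of scale_top between -0.004 and 0.006 m and angle between pan's own z axis and vertical below 0.06 rad and x of ind1 in the frame of pan between -0.058 and 0.098 m and y of ind1 in the frame of pan between -0.056 and 0.056 m and z of ind1 in the frame of pan between -0.002 and 0.035 m and x of ind2 in the frame of pan between -0.058 and 0.098 m and y of ind2 in the frame of pan between -0.056 and 0.056 m and z of ind2 in the frame of pan between -0.002 and 0.035 m and x of ind3 in the frame of pan between -0.058 and 0.098 m and y of ind3 in the frame of pan between -0.056 and 0.056 m and z of ind3 in the frame of pan between -0.002 and 0.035 m and x of ind4 in the frame of pan between -0.058 and 0.098 m and y of ind4 in the frame of pan between -0.056 and 0.056 m and z of ind4 in the frame of pan between -0.002 and 0.035 m and x of ind5 in the frame of pan between -0.058 and 0.098 m and y of ind5 in the frame of pan between -0.056 and 0.056 m and z of ind5 in the frame of pan between -0.002 and 0.035 m and x of ind6 in the frame of pan between -0.058 and 0.098 m and y of ind6 in the frame of pan between -0.056 and 0.056 m and z of ind6 in the frame of pan between -0.002 and 0.035 m), for 0.2 s.
2. the pan, level (within 15 degrees) and with all the inductors in it, is held with its lip above the funnel (within 80 mm of its axis) (horizontal distance between pan_lip and funnel_mouth below 0.08 m and z of pan_lip in the frame of funnel_mouth above 0 m and angle between pan's own z axis and vertical below 0.26 rad and x of ind1 in the frame of pan between -0.058 and 0.098 m and y of ind1 in the frame of pan between -0.056 and 0.056 m and z of ind1 in the frame of pan between -0.002 and 0.035 m and x of ind2 in the frame of pan between -0.058 and 0.098 m and y of ind2 in the frame of pan between -0.056 and 0.056 m and z of ind2 in the frame of pan between -0.002 and 0.035 m and x of ind3 in the frame of pan between -0.058 and 0.098 m and y of ind3 in the frame of pan between -0.056 and 0.056 m and z of ind3 in the frame of pan between -0.002 and 0.035 m and x of ind4 in the frame of pan between -0.058 and 0.098 m and y of ind4 in the frame of pan between -0.056 and 0.056 m and z of ind4 in the frame of pan between -0.002 and 0.035 m and x of ind5 in the frame of pan between -0.058 and 0.098 m and y of ind5 in the frame of pan between -0.056 and 0.056 m and z of ind5 in the frame of pan between -0.002 and 0.035 m and x of ind6 in the frame of pan between -0.058 and 0.098 m and y of ind6 in the frame of pan between -0.056 and 0.056 m and z of ind6 in the frame of pan between -0.002 and 0.035 m), for 0.1 s.
3. all the inductors are in the jar (horizontal distance between each of ind1, ind2, ind3, ind4, ind5, ind6 and jar below 0.034 m and z of ind1 in the frame of jar between 0 and 0.095 m and z of ind2 in the frame of jar between 0 and 0.095 m and z of ind3 in the frame of jar between 0 and 0.095 m and z of ind4 in the frame of jar between 0 and 0.095 m and z of ind5 in the frame of jar between 0 and 0.095 m and z of ind6 in the frame of jar between 0 and 0.095 m), for 0.2 s.
At the end, for the whole second after the job is handed in: every inductor present is in the jar, the jar stands upright on the bench, the empty pan stands level on the scale's platform with its centre within 45 mm of the platform's centre, the funnel stands upright on its spout in the white tray (within 52 mm of its centre), and all are at rest (all of step 3 and angle between jar's own z axis and vertical below 0.1 rad and height (world z) of jar between -0.005 and 0.008 m and horizontal distance between pan and scale_top below 0.045 m and z of pan in the frame of scale_top between -0.004 and 0.006 m and angle between pan's own z axis and vertical below 0.06 rad and horizontal distance between funnel and tray below 0.052 m and z of funnel in the frame of tray between -0.001 and 0.009 m and angle between funnel's own z axis and vertical below 0.12 rad and linear speed of each of pan, funnel, jar below 0.02 m/s); the robot touches nothing.
It fails at once if the pan leans more than 20 degrees while its lip is more than 100 mm from the funnel's axis (angle between pan's own z axis and vertical above 0.35 rad and horizontal distance between pan_lip and funnel_mouth above 0.1 m).
It fails at once if the jar is knocked over (leans more than 25 degrees) (angle between jar's own z axis and vertical above 0.44 rad).
It fails at once if the tweezers, circuit board, capacitor, tape reel, dispenser bottle, brush or screwdriver is moved more than 4 cm (distance of any of tweezers, board, capacitor, reel, dispenser, brush, driver from where it was at the start of the episode above 0.04 m).
Of ind1, ind2, ind3, ind4, ind5, ind6 only 4 to 6 are there at a start; the rules pass over those that are not, and their reading is None.
At some moment in a run one of ind1, ind2, ind3, ind4, ind5, ind6 may be knocked a few centimetres aside while the robot is not near it.
It also fails if it takes over 208 s, if anything falls off the work surface, if the arm or the gripper's body presses on something with over 40 N, if the wrist force passes 120 N, or if a joint passes its speed limit or range.

ROBOT

A 6-joint arm with a two-finger parallel gripper is mounted at the origin on the work surface. World frame = base frame: x ahead of the robot, y to its left, z up, the work surface at z = 0. Lengths are in m, angles in rad, forces in N, time in s.
With the tool pointing down it reaches from about 0.375 to 0.75 m from the base axis. Payload 9 kg.
Tool frame: the origin (TCP) lies on the centre line of the jaws, within the pads' length; the fingertips stand 25 mm ahead of it and the grasp point (between the pads) lies 6 mm ahead of it (robot.tcp_to_tips is the distance from the TCP to the fingertips, in m); z points along the fingers, y is the direction in which the jaws open and shut (so a half turn about z gives the same grasp; the last joint's range is limited). The gripper opens to 85 mm and grips with 20 to 120 N. Pads are 22 mm wide; open, the fingers measure 114 mm over their backs; the gripper's body (76 mm by 85 mm) begins 54 mm behind the grasp point. The pads swing forward as they close: fully open they stand 13 mm farther back than shut.
Start: joints at [1.014, 0.104, 0.097, 1.564, 0, 1.353], TCP at [0.199, 0.566, 0.256] pointing down, gripper open.
Joint ranges: [-2.99, 2.99], [-0.84, 1.86], [-1.1, 1.16], [-1.84, 2.11], [-1.51, 1.56], [-3.14, 3.14]. Speed limits (rad/s): [2.22, 2.22, 2.57, 3.14, 3.14, 3.14].

INTERFACE

Orientations are given as a unit quaternion [w, x, y, z].
In Python, from cell import robot, hand, snapshot, ticket, sensors gives the robot as it stands. The module is installed in compiled form; this text tells all that it offers. Calls block until the motion is done:
- robot.move_to(position, orientation): joint-space move of the TCP to a pose.
- robot.movel(position, speed=0.15, ori=None, contact_N=None): straight line of the TCP; ori=None keeps the orientation; speed is the mean speed in m/s. With contact_N (N) it stops when the force on the tool has changed by that much, and returns True; else False.
- robot.goto_joints(angles): joint-space move.
- hand.release() and hand.grab(strength=None): open the fingers fully, or close them until they stop; strength is the grip in N (None keeps the last).
- robot.wait(seconds).
- robot.ik(position, orientation): joint angles nearest the present ones, or None.
- snapshot(name): name is "side" or "top" or "wrist"; returns a dict with "color" (480x640x3 uint8, red, green, blue), "camera_matrix" (3x3 intrinsics, pixels), "position" and "rotation" of the camera in the world. Camera axes: x right, y down, z forward; pixel columns grow to the right and rows downward; lengths in m; the calibration is good to about 2 mm. A picture is of the moment at which its call begins. There is no depth.
A pose or a line that the arm cannot do raises robot.IKError and nothing moves.
- ticket.hand_in(): hands the job in, once; it reports no verdict.
Readings, each from a call of its own:
- sensors.get_clock(): time.
- sensors.get_qpos(): joint angles.
- sensors.get_joint_velocities(): joint speeds.
- sensors.get_joint_efforts(): joint torques, N m.
- sensors.get_tool_pos(): TCP position.
- sensors.get_tool_rot(): TCP orientation.
- sensors.get_force(): force on the tool from outside, world axes, zero at the start.
- sensors.get_moment(): the same for the moment, N m.
- sensors.get_gripper_width(): opening from 0.0 (shut) to 1.0 (fully open).
Only numpy, scipy, OpenCV 4.12 (cv2) and the standard library are available. Lean on these libraries where they do the work, as an engineer would, in place of code of your own. Each camera call takes 0.05 s, during which the arm holds its last target. There are 200 camera calls.

## Working session

There is one attempt and no reset: what is moved stays moved. The work goes in short steps, each a Python script; the robot and the scene stay as the last script left them, time stands still between calls to the robot, and variables do not carry over. Pictures are saved under pics/ and viewed, about 12 in all and at most 16, crops included, and the job is handed in when it is done.

```bash
mkdir -p pics
cat > h.py <<'E'
import numpy as np, cv2
from cell import robot, hand, snapshot, ticket, sensors
from scipy.spatial.transform import Rotation as R
def shot(n, f=None):
    s=snapshot(n)
    if f: cv2.imwrite('pics/'+f+'.png', cv2.cvtColor(s['color'],cv2.COLOR_RGB2BGR))
    return s
def ray(s,u,v,z):
    d=np.array(s['rotation'])@np.linalg.inv(s['camera_matrix'])@np.array([u,v,1.])
    p=np.array(s['position']); return p+d*(z-p[2])/d[2]
def proj(s,P):
    c=np.array(s['rotation']).T@(np.array(P,float)-s['position']); q=np.array(s['camera_matrix'])@c; return q[:2]/q[2]
E
python3 - <<'E'
from h import *
import pickle
for n in ('top','side'):
    s=shot(n,n+'0'); print(n,s['position'],np.round(s['rotation'],3).tolist(),s['camera_matrix'][0][0])
    pickle.dump(s,open(n+'0.pkl','wb'))
print(sensors.get_clock(),sensors.get_tool_rot(), robot.tcp_to_tips)
E
```

```text
top [ 0.17175898 -0.07815723  1.46814971] [-0.083, 0.712, -0.692, 0.084] 608.7163164379506
side [0.23314814 0.8496565  1.01207165] [0.052, -0.127, 0.907, -0.398] 541.2412420353022
0.1 [-2.31159926e-04  1.68601790e-01  9.85684047e-01 -5.84309070e-04] 0.025
```

View pics/top0.png

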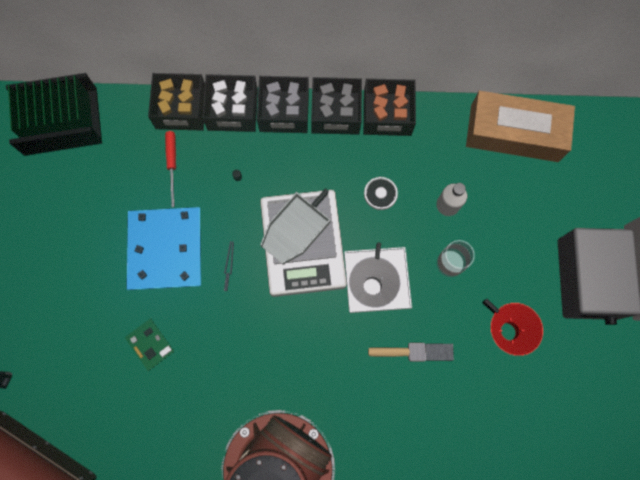

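View pics/side0.png

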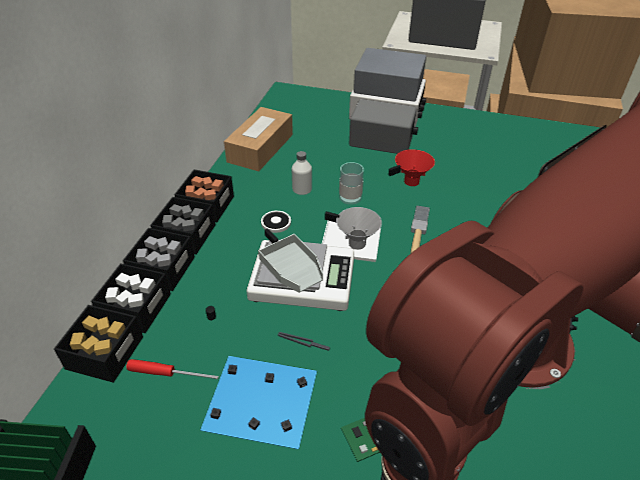

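Run:
```python
from h import *
import pickle
s=pickle.load(open('top0.pkl','rb')); im=cv2.cvtColor(s['color'],cv2.COLOR_RGB2BGR)
cv2.imwrite('pics/crop.png',cv2.resize(im[170:320,250:490],(800,500),interpolation=cv2.INTER_CUBIC))
hsv=cv2.cvtColor(im,cv2.COLOR_BGR2HSV)
def cc(m,a0=4):
    n,l,st,c=cv2.connectedComponentsWithStats(m.astype('uint8'))
    return [(st[i],c[i],l==i) for i in range(1,n) if st[i][4]>=a0]
blue=cv2.inRange(hsv,(95,120,100),(115,255,255)); b=max(cc(blue>0),key=lambda x:x[0][4])[2]
cn,_=cv2.findContours(b.astype('uint8'),0,1); r=cv2.minAreaRect(cn[0]); print('pad',ray(s,*r[0],.002),r)
hull=cv2.fillConvexPoly(np.zeros(b.shape,'uint8'),cv2.convexHull(cn[0]),1)
for st,c,l in cc((hull>0)&(im.max(2)<110)): print('ind',c,st[4],ray(s,*c,.012)[:2])
dark=(im.max(2)<45)
for st,c,l in cc(dark,10):
    if 280<c[0]<520 and 150<c[1]<330: print('dark',c,st.tolist())
red=cv2.inRange(hsv,(0,150,90),(8,255,255))
def tab(x0,x1,y0,y1): pass
print(im[253,377],im[285,370],im[240,300])
```

```text
Traceback (most recent call last):
  File "h.py", line 9, in ray
    d=np.array(s['rotation'])@np.linalg.inv(s['camera_matrix'])@np.array([u,v,1.])
      ~~~~~~~~~~~~~~~~~~~~~~~^~~~~~~~~~~~~~~~~~~~~~~~~~~~~~~~~~
ValueError: matmul: Input operand 1 has a mismatch in its core dimension 0, with gufunc signature (n?,k),(k,m?)->(n?,m?) (size 3 is different from 4)
```

View pics/crop.png

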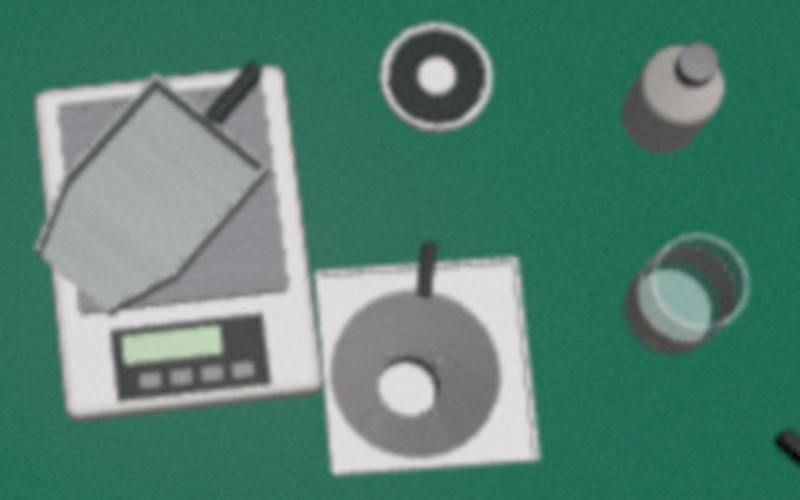

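```bash
sed -i "s/np.array(s\['rotation'\])/rot(s)/" h.py
cat >> h.py <<'E'
def rot(s):
    q=np.array(s['rotation']); return R.from_quat(q[[1,2,3,0]]).as_matrix()
def cc(m,a0=4):
    n,l,st,c=cv2.connectedComponentsWithStats(m.astype('uint8'))
    return [(st[i],c[i],l==i) for i in range(1,n) if st[i][4]>=a0]
def down(yaw):
    """tool down, tool y axis (jaw direction) at world angle yaw"""
    y=np.array([np.cos(yaw),np.sin(yaw),0]); z=np.array([0,0,-1.]); x=np.cross(y,z)
    return R.from_matrix(np.c_[x,y,z])
def q(r):
    a=r.as_quat(); return a[[3,0,1,2]]
def inds(s,z=.012):
    im=s['color'][:,:,::-1].copy(); hsv=cv2.cvtColor(im,cv2.COLOR_BGR2HSV)
    blue=cv2.inRange(hsv,(95,120,80),(115,255,255)); b=max(cc(blue>0),key=lambda x:x[0][4])[2]
    cn,_=cv2.findContours(b.astype('uint8'),0,1); 
    hull=cv2.fillConvexPoly(np.zeros(b.shape,'uint8'),cv2.convexHull(max(cn,key=len)),1)
    return hull,[(c,st[4],ray(s,*c,z)[:2],l) for st,c,l in cc((hull>0)&(im.max(2)<110),15)]
E
python3 - <<'E'
from h import *
import pickle
s=pickle.load(open('top0.pkl','rb'))
hull,L=inds(s)
M=cv2.moments(hull); print('pad',ray(s,M['m10']/M['m00'],M['m01']/M['m00'],.002))
for c,a,p,_ in L: print('ind',c.round(1),a,p.round(4))
C=lambda x,y,z:ray(s,250+x/3.3333-.35,170+y/3.3333-.35,z)
for k,x,y,z in [('fun',416,373,.083),('funtip',430,243,.085),('funbase',425,297,.085),('jar',703,281,.105),('jarbot',675,308,.006),
 ('ptip',253,68,.103),('pbase',216,118,.103),('pb1',155,82,.096),('pb2',263,170,.096),('pl1',42,247,.092),('pl2',113,308,.092),
 ('tray1',316,269,.01),('tray2',518,258,.01),('tray3',540,460,.01),('tray4',333,474,.01),
 ('sc1',37,95,.046),('sc2',280,68,.046),('sc3',322,390,.046),('sc4',70,416,.046)]:
    print(k,C(x,y,z).round(4))
s=pickle.load(open('side0.pkl','rb'))
for k,u,v,z in [('fun',358,223,.083),('jar',351,170,.105)]: print('side',k,ray(s,u,v,z).round(4))
E
```

```text
pad [0.50651479 0.30393457 0.002     ]
ind [184.2 214.9] 42 [0.5907 0.2565]
ind [141.6 216.7] 40 [0.583  0.3618]
ind [182.6 247.6] 35 [0.5073 0.2539]
ind [138.8 249. ] 40 [0.5006 0.361 ]
ind [141.8 274.6] 39 [0.437  0.3474]
ind [184.1 275.9] 37 [0.4369 0.2446]
fun [ 0.4233 -0.211   0.083 ]
funtip [ 0.5158 -0.2201  0.085 ]
funbase [ 0.4769 -0.2168  0.085 ]
jar [ 0.4893 -0.4064  0.105 ]
jarbot [ 0.4913 -0.409   0.006 ]
ptip [ 0.6353 -0.0925  0.103 ]
pbase [ 0.5975 -0.0674  0.103 ]
pb1 [ 0.6252 -0.0233  0.096 ]
pb2 [ 0.5625 -0.1015  0.096 ]
pl1 [0.5034 0.0513 0.092 ]
pl2 [0.4613 0.     0.092 ]
tray1 [ 0.5123 -0.1438  0.01  ]
tray2 [ 0.5249 -0.2929  0.01  ]
tray3 [ 0.3754 -0.3079  0.01  ]
tray4 [ 0.3611 -0.1586  0.01  ]
sc1 [0.6291 0.0649 0.046 ]
sc2 [ 0.6552 -0.113   0.046 ]
sc3 [ 0.4159 -0.1479  0.046 ]
sc4 [0.3922 0.0299 0.046 ]
side fun [ 0.4245 -0.2024  0.083 ]
side jar [ 0.4907 -0.3969  0.105 ]
```

```bash
cat >> h.py <<'E'
G=.006
def panT(lip,yaw,tilt,flip=1,phi=0,lever=.176,dz=.023):
    """TCP pose with pan lip at lip, pan x toward yaw, spout lowered by tilt"""
    P=R.from_euler('ZY',[yaw,tilt])
    T=P*R.from_matrix(np.c_[[-flip,0,0],[0,-flip,0],[0,0,-1.]].T if 0 else np.array([[flip,0,0],[0,-flip,0],[0,0,-1.]]))*R.from_euler('y',phi)
    g=np.array(lip)+P.apply([-lever,0,dz])
    return g-T.as_matrix()[:,2]*G, q(T)
E
python3 - <<'E'
from h import *
lip=[.489,-.407,.185]; y0=2.48
for fl in (1,-1):
    p,o=panT(np.array([.5507,-.0284,.069])+.094*np.array([np.cos(y0),np.sin(y0),0]),y0,0,fl)
    j=robot.ik(p,o); print('grasp',fl,p.round(3),None if j is None else np.round(j,2))
    for yd in range(-180,180,20):
        r=[]
        for t in (0,20,40,55):
            j=robot.ik(*panT(lip,np.radians(yd),np.radians(t),fl)); r.append(None if j is None else [float(x) for x in np.round(j,2)])
        if all(r): print(yd,fl,r[0],r[2],r[3])
        elif any(r): print(yd,fl,[x is not None for x in r])
E
```

```text
grasp 1 [ 0.615 -0.079  0.098] [-0.34  0.2  -0.09  1.28  0.    0.32]
-180 1 [-0.72, 0.72, 0.79, 1.64, 0.0, -0.72] [-0.98, -0.1, -0.14, 1.1, 0.56, -0.86] [-1.12, -0.34, -0.4, 0.95, 0.83, -0.88]
-160 1 [-0.66, 0.56, 0.57, 1.58, 0.0, -1.01] [-1.0, 0.05, 0.03, 1.37, 0.68, -1.28] [-1.15, -0.02, -0.08, 1.4, 0.96, -1.45]
-140 1 [-0.63, 0.38, 0.34, 1.53, 0.0, -1.33] [-1.0, 0.24, 0.24, 1.68, 0.69, -1.74] [-1.14, 0.33, 0.29, 1.89, 0.91, -2.02]
-120 1 [True, True, True, False]
-100 1 [True, True, False, False]
-80 1 [True, True, False, False]
-60 1 [True, True, False, False]
-40 1 [True, True, False, False]
-20 1 [True, True, False, False]
0 1 [True, True, False, False]
20 1 [True, True, True, False]
40 1 [-1.18, 0.19, 0.11, 1.49, 0.0, 1.26] [-0.8, 0.29, 0.3, 1.64, -0.7, 1.67] [-0.67, 0.48, 0.47, 1.85, -0.93, 1.92]
60 1 [-1.14, 0.38, 0.33, 1.53, 0.0, 0.96] [-0.8, 0.1, 0.08, 1.33, -0.67, 1.21] [-0.66, 0.11, 0.04, 1.31, -0.95, 1.33]
80 1 [-1.08, 0.56, 0.56, 1.58, 0.0, 0.67] [-0.82, -0.06, -0.1, 1.07, -0.54, 0.79] [-0.69, -0.21, -0.31, 0.86, -0.79, 0.79]
100 1 [-1.01, 0.72, 0.78, 1.63, 0.0, 0.39] 
[... 1324 characters left out ...]
, 0.1, 0.08, 1.33, -0.67, -1.93] [-0.66, 0.11, 0.04, 1.31, -0.95, -1.81]
80 -1 [-1.08, 0.56, 0.56, 1.58, 0.0, -2.47] [-0.82, -0.06, -0.1, 1.07, -0.54, -2.35] [-0.69, -0.21, -0.31, 0.86, -0.79, -2.35]
100 -1 [-1.01, 0.72, 0.78, 1.63, 0.0, -2.75] [-0.85, -0.17, -0.22, 0.9, -0.34, -2.7] [-0.76, -0.44, -0.53, 0.63, -0.51, -2.74]
120 -1 [-0.93, 0.84, 0.96, 1.69, 0.0, -3.03] [-0.88, -0.23, -0.29, 0.83, -0.11, -3.02] [-0.85, -0.58, -0.65, 0.55, -0.16, -3.03]
140 -1 [-0.86, 0.9, 1.04, 1.72, 0.0, 2.98] [-0.92, -0.24, -0.29, 0.83, 0.14, 2.97] [-0.96, -0.62, -0.67, 0.58, 0.22, 2.99]
160 -1 [-0.78, 0.85, 0.97, 1.69, 0.0, 2.71] [-0.96, -0.2, -0.25, 0.92, 0.38, 2.65] [-1.06, -0.54, -0.6, 0.69, 0.56, 2.68]
```

```bash
cat >> h.py <<'E'
FT=np.radians(-5.6)   # funnel yaw in the tray
def tab(org,yaw,z,dr=.076):
    """TCP position for the tab of a funnel with origin xy org"""
    return np.array([org[0]+dr*np.cos(yaw),org[1]+dr*np.sin(yaw),z+.070+G])
E
python3 - <<'E'
from h import *
f=(.4233,-.2105); jar=(.490,-.4065)
for s in (1,-1):
    for nm,o,y in (('pick',f,FT),('place',jar,np.pi/2)):
        print(s,nm,np.round(robot.ik(tab(o,y,.15),q(down(y+s*np.pi/2))),2))
s=1 
o=q(down(FT+s*np.pi/2))
p=tab(f,FT,.003)
robot.move_to(p+[0,0,.12],o); robot.movel(p+[0,0,.05],.15)
w=shot('wrist','w_fun'); shot('side','s1')
print(sensors.get_clock(), proj(w,[f[0],f[1],.083]), proj(w,[*tab(f,FT,0)[:2],.085]))
E
```

```text
1 pick [-0.65 -0.07 -0.13  1.51  0.   -0.55]
1 place [-0.81  0.07  0.01  1.51  0.   -2.39]
-1 pick [-0.65 -0.07 -0.13  1.51  0.    2.59]
-1 place [-0.81  0.07  0.01  1.51  0.    0.76]
3.7667 [316.54060028 118.90934749] [316.41374407 289.06808899]
```

View pics/w_fun.png

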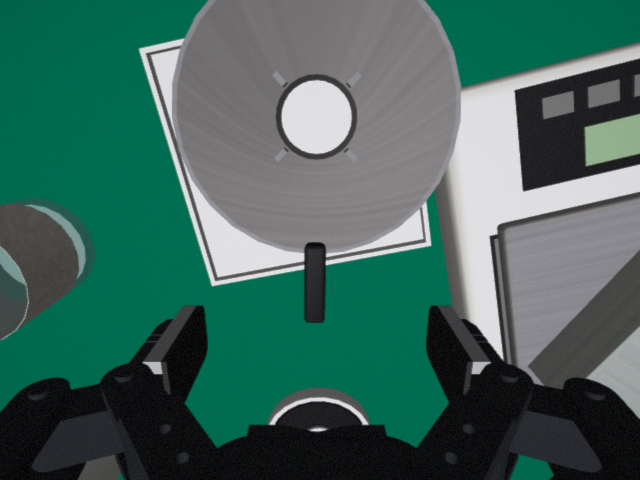

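Run:
```python
from h import *
f=(.4205,-.2103); jar=(.490,-.4065)
p=tab(f,FT,.003)
robot.movel(p,.1); hand.grab(100); print(sensors.get_gripper_width())
robot.movel(p+[0,0,.15],.12)
y=np.pi/2; t=tab(jar,y,.150)
robot.move_to(t,q(down(y+np.pi/2))); 
w=shot('wrist','w_jar'); s=shot('side','s2'); print(sensors.get_clock(),sensors.get_force())
print(proj(s,[*jar,.105]),proj(s,[*jar,.15]), proj(w,[*jar,.23]),proj(w,[*jar,.15]),proj(w,[*jar,.105]))
im=cv2.imread('pics/s2.png')[90:290,230:480]; a=cv2.resize(im,(600,480),interpolation=cv2.INTER_CUBIC)
b=cv2.resize(cv2.imread('pics/w_jar.png'),(0,0),fx=.3,fy=.3)
cv2.imwrite('pics/s2c.png',np.hstack([a,np.vstack([b,np.zeros((480-b.shape[0],b.shape[1],3),'uint8')])]))
```

```text
0.09672419157615113
8.2083 [ 1.23213781 -0.09348816 -1.48884537]
[352.02126408 168.16443223] [352.7343005  155.03382522] [315.71387485 120.40384969] [316.06455074 118.45496776] [316.15837981 117.93351253]
```

View pics/s2c.png

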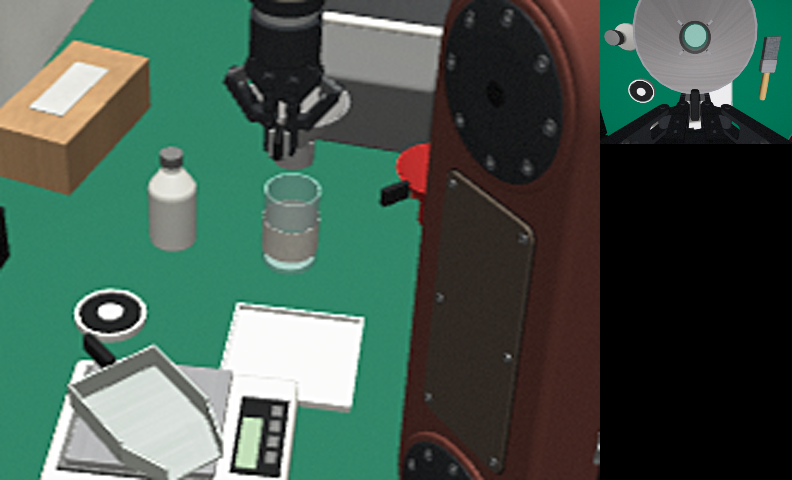

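Run:
```python
from h import *
jar=(.490,-.4065); y=np.pi/2
c=robot.movel(tab(jar,y,.110),.08,contact_N=6); print(c,sensors.get_tool_pos(),sensors.get_force())
if not c:
    c=robot.movel(tab(jar,y,.072),.04,contact_N=6); print(c,sensors.get_tool_pos(),sensors.get_force())
```

```text
False [ 0.48995991 -0.33045259  0.18596477] [-0.47608633 -0.14112695 -0.0938609 ]
True [ 0.48985568 -0.33023787  0.15091487] [-0.91295785  1.37672794  6.31431153]
```

```bash
cat >> h.py <<'E'
def rects(s):
    """inductors in a wrist view: list of (xy, yaw of a side, side lengths)"""
    out=[]
    for c,a,p,l in inds(s)[1]:
        if a<250: continue
        cn,_=cv2.findContours(l.astype('uint8'),0,1); box=cv2.boxPoints(cv2.minAreaRect(max(cn,key=len)))
        W=np.array([ray(s,*b,.012)[:2] for b in box]); e=W[1]-W[0]; e2=W[2]-W[1]
        out.append((W.mean(0),np.arctan2(e[1],e[0]),np.linalg.norm(e),np.linalg.norm(e2)))
    return out
E
python3 - <<'E'
from h import *
jar=(.490,-.4065); y=np.pi/2
hand.release(); t=np.array(sensors.get_tool_pos()); robot.movel(t+[0,0,.13],.2)
shot('wrist','w_seat'); 
robot.move_to([.43,.303,.34],q(down(np.pi/2))); w=shot('wrist','w_pad')
print(sensors.get_clock(),proj(w,[.5065,.304,.002]),np.round(sensors.get_qpos(),2))
for r in rects(w): print(np.round(r[0],4),np.round(r[1:],3), proj(w,[*r[0],.012]).round())
im=cv2.imread('pics/w_seat.png'); cv2.imwrite('pics/two.png',cv2.resize(np.hstack([im,cv2.imread('pics/w_pad.png')]),(800,300)))
E
```

```text
13.6417 [317.38303682 243.45191443] [ 0.36 -0.08  0.06  1.72 -0.    0.36]
```

View pics/two.png

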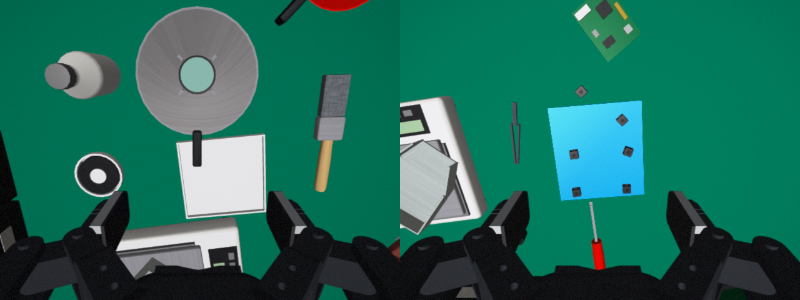

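```bash
cat >> h.py <<'E'
def rects(s):
    """dark square blobs 17 x 17 mm seen from the wrist: list of (xy, yaw of a side, lengths)"""
    im=s['color'].astype(int); out=[]; m=(im.max(2)<125)&(im.max(2)-im.min(2)<35)
    for st,c,l in cc(m,40):
        if st[4]>3000: continue
        cn,_=cv2.findContours(l.astype('uint8'),0,1); box=cv2.boxPoints(cv2.minAreaRect(max(cn,key=len)))
        W=np.array([ray(s,*b,.010)[:2] for b in box]); e=W[1]-W[0]; e2=W[2]-W[1]; a,b=np.linalg.norm(e),np.linalg.norm(e2)
        x,y=W.mean(0)
        if .34<x<.66 and .15<y<.45 and .01<min(a,b) and max(a,b)<.03: out.append((W.mean(0),np.arctan2(e[1],e[0]),a,b))
    return out
E
python3 - <<'E'
from h import *
w=shot('wrist')
print(w['position'])
for r in rects(w): print(np.round(r[0],4),np.round(r[1:],3), proj(w,[*r[0],.012]).round())
E
```

```text
[0.35282603 0.30248387 0.45698431]
[0.3861 0.2721] [2.33  0.017 0.016] [290. 146.]
[0.4384 0.3483] [2.373 0.016 0.017] [355. 192.]
[0.5021 0.3621] [2.865 0.017 0.017] [364. 243.]
[0.5078 0.2549] [1.743 0.016 0.019] [278. 247.]
[0.5832 0.3629] [1.571 0.014 0.02 ] [363. 302.]
[0.5919 0.2576] [1.571 0.016 0.02 ] [282. 308.]
```

```bash
cat >> h.py <<'E'
PY=2.48; PC=np.array([.5507,-.0284])
def bestq(p,yaw,step):
    c=[(abs(j[5]),k) for k in range(4) if (j:=robot.ik(p,q(down(yaw+k*step)))) is not None]
    return q(down(yaw+min(c)[1]*step))
def pick(xy,yaw,zb,fixed=False):
    h=np.array([*xy,.11]); o=q(down(yaw)) if fixed else bestq(h,yaw,np.pi/2)
    robot.move_to(h,o)
    c=robot.movel([*xy,zb+.028],.12,contact_N=8); hand.grab(30); g=sensors.get_gripper_width()
    robot.movel([*xy,.19],.25); return c,round(g,3),round(sensors.get_gripper_width(),3)
def drop(px,py):
    a=R.from_euler('z',PY).apply([px,py,0])[:2]+PC
    h=np.array([*a,.19]); robot.move_to(h,bestq(h,PY+np.pi/2,np.pi))
    c=robot.movel([*a,.128],.2,contact_N=8); hand.release(); robot.movel([*a,.19],.25); return c
E
python3 - <<'E'
from h import *
for (xy,yaw,zb,fx),d in zip([((.3861,.2721),2.33,0,0),((.4384,.3483),2.373,.002,0),((.5021,.3621),2.865,.002,0)],[(-32,-22),(-32,22),(-5,-22)]):
    g=pick(xy,yaw,zb,fx); print(g,sensors.get_clock())
    if g[2]<.15: print('miss'); hand.release(); break
    print(drop(d[0]/1000,d[1]/1000))
robot.move_to([.43,.303,.34],q(down(np.pi/2))); w=shot('wrist','w2'); shot('top','t2')
for r in rects(w): print(np.round(r[0],4),np.round(r[1:],3))
im=cv2.imread('pics/t2.png')[170:320,250:490]; cv2.imwrite('pics/t2c.png',cv2.resize(im,(640,400),interpolation=cv2.INTER_CUBIC))
E
```

```text
(False, 0.19, 0.186) 16.8917
False
(False, 0.184, 0.184) 23.5667
False
(False, 0.188, 0.187) 30.55
False
[0.5078 0.2549] [1.742 0.016 0.019]
[0.584  0.3635] [1.57  0.014 0.02 ]
[0.5912 0.2574] [1.786 0.016 0.021]
```

View pics/t2c.png

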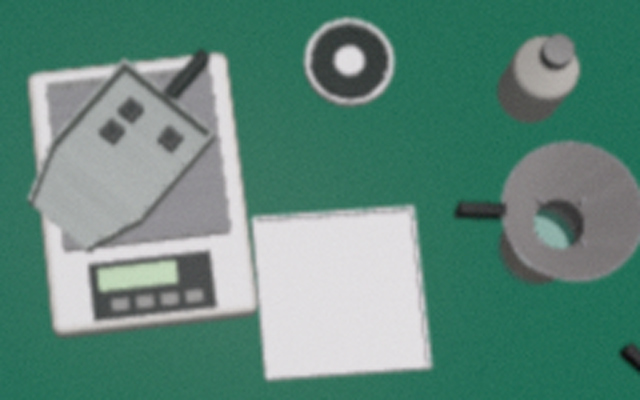

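```bash
sed -i 's/o=q(down(yaw)) if fixed else bestq(h,yaw,np.pi\/2)/o=bestq(h,yaw,np.pi if fixed else np.pi\/2)/' h.py
python3 - <<'E'
from h import *
for (xy,yaw,zb,fx),d in zip([((.509,.2549),1.742,.002,0),((.585,.3635),0.,.002,1),((.593,.2574),.1,.002,1)],[(-5,22),(22,-22),(22,20)]):
    g=pick(xy,yaw,zb,fx); print(g,sensors.get_clock())
    if g[2]<.15: print('miss'); hand.release(); break
    print(drop(d[0]/1000,d[1]/1000))
w=shot('wrist','w3'); robot.movel([.50,.05,.30],.25); w=shot('wrist','w3b'); shot('top','t3'); print(sensors.get_clock())
im=cv2.imread('pics/t3.png')[170:320,120:490]; cv2.imwrite('pics/t3c.png',np.vstack([cv2.resize(im,(640,260),interpolation=cv2.INTER_CUBIC),cv2.resize(cv2.imread('pics/w3b.png'),(0,0),fx=1,fy=.7)]))
E
```

```text
(False, 0.187, 0.185) 38.2333
False
(False, 0.183, 0.188) 44.7333
False
(False, 0.186, 0.184) 51.6083
False
55.5833
```

View pics/t3c.png

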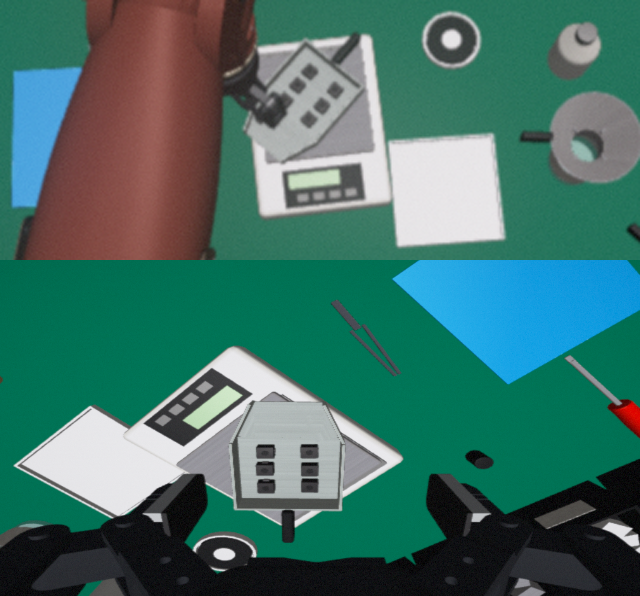

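Run:
```python
from h import *
lip=np.array([*(PC+.094*np.array([np.cos(PY),np.sin(PY)])),.069])
p,o=panT(lip,PY,0,1)
robot.move_to(p+[0,0,.12],o); robot.movel(p+[0,0,.055],.15); w=shot('wrist','w4')
P=R.from_euler('z',PY)
for x in (-105,-82,-53): print(x,proj(w,P.apply([x/1000,0,.037])+[*PC,.066]).round(1))
for x,y,z in((-55,53,30),(-55,-53,30),(45,53,30),(45,-53,30)): print(x,y,proj(w,P.apply([x/1000,y/1000,z/1000])+[*PC,.066]).round(1))
print(sensors.get_clock(),p)
```

```text
-105 [315.4 325.4]
-82 [315.4 283.6]
-53 [315.4 226.1]
-55 53 [205.1 225.9]
-55 -53 [425.7 226.1]
45 53 [183.1 -14.2]
45 -53 [447.7 -13.7]
57.0083 [ 0.61539921 -0.07877869  0.098     ]
```

View pics/w4.png

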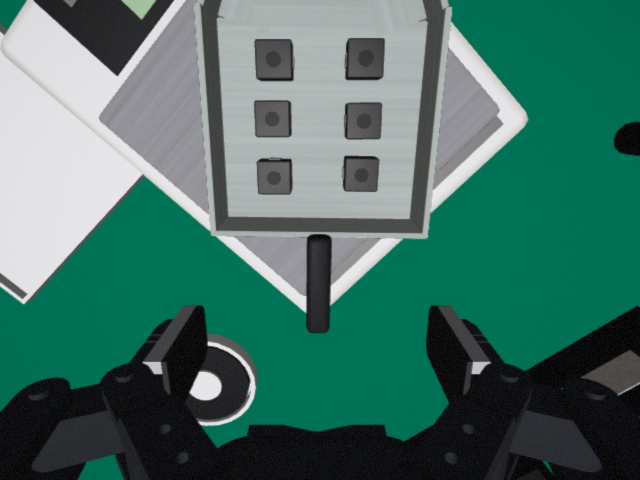

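Run:
```python
from h import *
s=shot('top'); print('funnel',ray(s,250+572/2.6667-.3,170+211/2.6667-.3,.155))
Y=2.465; P0=R.from_euler('z',PY); g=np.array([*PC,.092])+P0.apply([-.082-.0047,-.0015,0])
P=R.from_euler('z',Y); lip=g+P.apply([.176,0,-.023]); print('PC',g+P.apply([.082,0,0]))
p,o=panT(lip,Y,0,1); robot.movel(p+[0,0,.03],.1,ori=o); robot.movel(p,.06,contact_N=8); print(p,sensors.get_tool_pos())
hand.grab(120); print(sensors.get_gripper_width()); w=shot('wrist','w5a')
robot.movel(p+[0,0,.025],.04); v=shot('wrist','w5b'); print(sensors.get_clock(),sensors.get_force())
for a in (w,v):
    im=a['color'].astype(int); m=(im.max(2)<95)&(im.max(2)-im.min(2)<25); m[300:]=0
    print([c.round(1).tolist() for st,c,l in cc(m,300) if st[4]<3000 and 200<c[0]<450])
```

```text
funnel [ 0.48956702 -0.40278548  0.155     ]
PC [ 0.55609286 -0.02913925  0.092     ]
[ 0.62002914 -0.08048273  0.098     ] [ 0.61996834 -0.08044664  0.09793203]
0.12352252720537157
59.6667 [-0.3864357   0.90741505 -2.913391  ]
[[247.5, 25.7], [377.7, 24.0], [244.5, 100.9], [378.8, 104.3], [375.3, 182.1], [253.1, 184.5], [251.1, 189.4], [316.4, 286.5]]
[[248.0, 26.0], [380.3, 26.2], [244.5, 100.8], [380.4, 107.8], [376.5, 184.9], [252.1, 182.4], [250.8, 188.8], [316.3, 286.4]]
```

```bash
cat >> h.py <<'E'
JAR=np.array([.490,-.405]); PYAW=np.radians(-160)+2*np.pi
def pour(tilt,back=.015,z=.185):
    l=np.array([*(JAR-back*np.array([np.cos(PYAW),np.sin(PYAW)])),z]); return panT(l,PYAW,tilt,1)
E
python3 - <<'E'
from h import *
t=np.array(sensors.get_tool_pos()); p,o=pour(0)
robot.movel([t[0],t[1],p[2]+.01],.1); robot.movel(p+[0,0,.01],.09,ori=o); robot.movel(p,.05)
w=shot('wrist','w6'); s=shot('side','s6'); print(sensors.get_clock(),sensors.get_force(),np.round(sensors.get_qpos(),2))
a=cv2.imread('pics/s6.png')[60:300,200:520]
cv2.imwrite('pics/c6.png',np.hstack([cv2.resize(cv2.imread('pics/w6.png'),(400,300)),cv2.resize(a,(400,300))]))
E
```

```text
64.3583 [ 0.35487165  0.37949866 -2.67056011] [-0.64  0.6   0.62  1.59 -0.   -0.99]
```

View pics/c6.png

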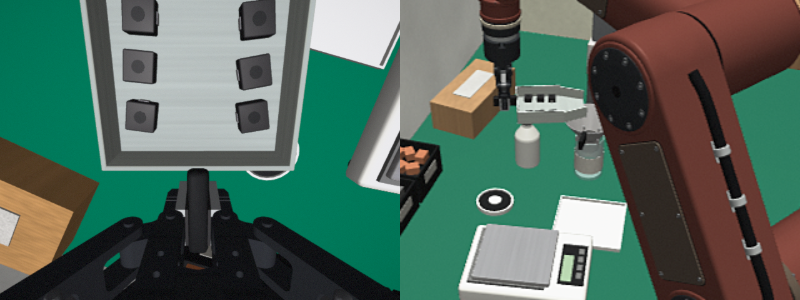

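Run:
```python
from h import *
robot.wait(.2)
for t in (8,16,20,24,28,32):
    p,o=pour(np.radians(t)); robot.movel(p,.035,ori=o)
    if t>=20: robot.wait(.3)
s=shot('wrist','w7'); shot('side','s7'); print(sensors.get_clock(),sensors.get_force())
a=cv2.imread('pics/s7.png')[60:300,200:520]
cv2.imwrite('pics/c7.png',np.hstack([cv2.resize(cv2.imread('pics/w7.png'),(400,300)),cv2.resize(a,(400,300))]))
```

```text
69.6083 [-0.00633875 -0.24443628 -1.79606402]
```

View pics/c7.png

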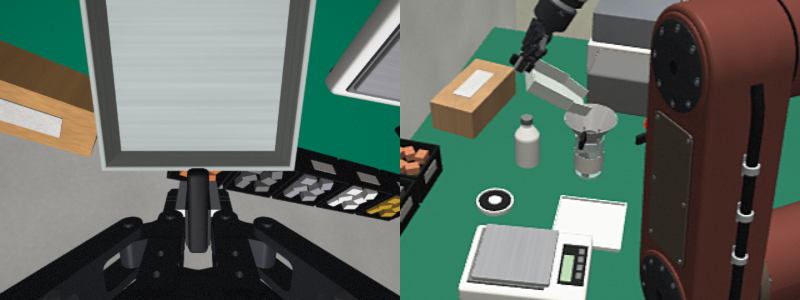

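Run:
```python
from h import *
for t in (38,43):
    p,o=pour(np.radians(t)); robot.movel(p,.05,ori=o)
robot.wait(.5)
for t in (20,0):
    p,o=pour(np.radians(t)); robot.movel(p,.1,ori=o)
print(sensors.get_force())
robot.movel(p+[0,0,.03],.1); print(sensors.get_clock(),sensors.get_force())
# back toward the scale, hold level above it
Y=2.465; g=np.array([.5485,-.035,.066+.13+.026]); 
from h import R
P=R.from_euler('z',Y); lip=g+P.apply([.094,0,-.023]); p,o=panT(lip,Y,0,1)
robot.movel(p,.13,ori=o); s=shot('top','t8'); shot('side','s8'); w=shot('wrist','w8'); print(sensors.get_clock(),sensors.get_force())
a=cv2.resize(cv2.imread('pics/t8.png')[200:310,400:510],(400,400),interpolation=cv2.INTER_CUBIC)
b=cv2.resize(cv2.imread('pics/s8.png')[110:230,310:430],(400,400),interpolation=cv2.INTER_CUBIC)
cv2.imwrite('pics/c8.png',np.hstack([a,b]))
```

```text
[ 0.63626465 -0.16435343 -1.90585034]
73.1667 [-0.13035814 -0.45826675 -1.80813849]
75.4667 [ 0.04205271 -1.26168726 -1.82639844]
```

View pics/c8.png

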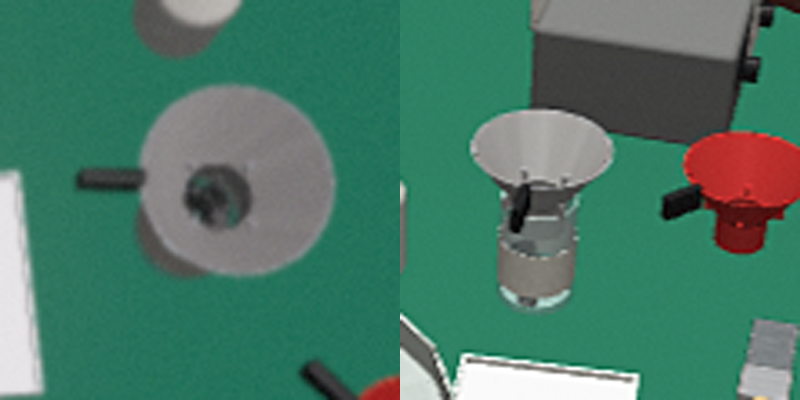

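Run:
```python
from h import *
Y=2.465; P=R.from_euler('z',Y); g=np.array([.546,-.038,.092]); lip=g+P.apply([.094,0,-.023]); p,o=panT(lip,Y,0,1)
p[2]=.0975
robot.movel(p+[0,0,.03],.12,ori=o); c=robot.movel(p,.03,contact_N=5); print(c,sensors.get_tool_pos(),sensors.get_force())
if c is False: pass
robot.wait(.2); hand.release(); robot.wait(.3); robot.movel(p+[0,0,.055],.15); w=shot('wrist','w9'); robot.movel(p+[0,0,.12],.15)
print(sensors.get_clock())
# funnel: go above tab
y=np.pi/2; t=tab((.4899,-.4065),y,.075)
robot.move_to(t+[0,0,.1],q(down(y+np.pi/2))); v=shot('wrist','w9f'); shot('top','t9')
for x in (.055,.076,.095): print(proj(v,tab((.4899,-.4065),y,.075+.006,x)))
cv2.imwrite('pics/c9.png',np.hstack([cv2.resize(cv2.imread('pics/w9.png'),(400,300)),cv2.resize(cv2.imread('pics/w9f.png'),(400,300))]))
```

```text
True [ 0.60970466 -0.08925254  0.09832102] [-0.32402776 -0.03017355  5.50134111]
79.7417
[316.35969293 218.54363104]
[316.35259292 252.92117427]
[316.34650729 282.38719048]
```

View pics/c9.png

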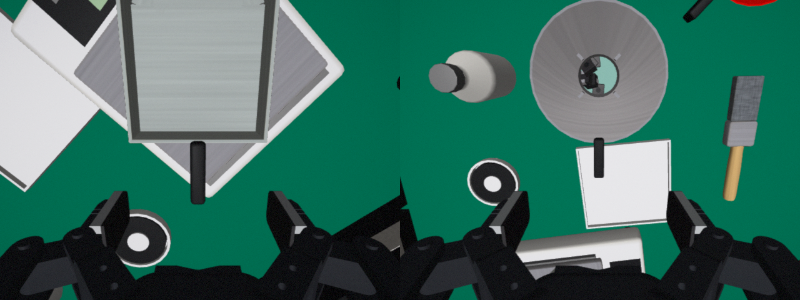

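Run:
```python
from h import *
y=np.pi/2; t=tab((.4899,-.4065),y,.075)
robot.movel(t,.1,contact_N=8); hand.grab(100); print(sensors.get_gripper_width())
robot.movel(t+[0,0,.09],.1); shot('side','s10')
f=(.438,-.222); p=tab(f,FT,.003); robot.move_to(p+[0,0,.09],q(down(FT+np.pi/2)))
robot.movel(p+[0,0,.02],.12); c=robot.movel(p+[0,0,-.004],.03,contact_N=4); print(c,sensors.get_tool_pos()[2]-G-.07,sensors.get_force())
robot.wait(.2); hand.release(); robot.wait(.3); robot.movel(p+[0,0,.14],.15); robot.move_to([.45,.2,.35],q(down(np.pi/2)))
shot('top','t11'); shot('side','s11'); print(sensors.get_clock())
a=cv2.resize(cv2.imread('pics/t11.png')[170:320,250:490],(800,500),interpolation=cv2.INTER_CUBIC)
b=cv2.resize(cv2.imread('pics/s11.png')[140:310,230:430],(0,0),fx=1.7,fy=1.7); a[:b.shape[0],-b.shape[1]:]=a[:b.shape[0],-b.shape[1]:] 
cv2.imwrite('pics/c11.png',cv2.resize(np.hstack([a,cv2.resize(cv2.imread('pics/s11.png')[140:310,230:430],(588,500),interpolation=cv2.INTER_CUBIC)]),(800,288)))
```

```text
0.1007135833677113
True 0.0028536986095374917 [-0.77207666  0.7267144   6.1732701 ]
92.1417
```

View pics/c11.png

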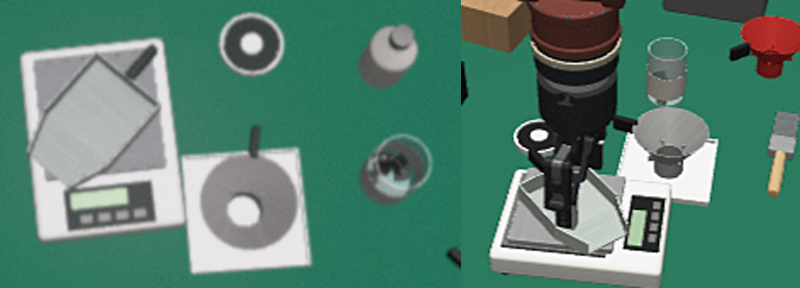

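Run:
```python
from h import *
robot.move_to([.49,-.30,.30],q(down(np.pi))); w=shot('wrist','w12')
u,v=proj(w,[.49,-.4065,.01]); print(u,v,sensors.get_clock())
im=cv2.imread('pics/w12.png'); 
c=cv2.resize(im[max(0,int(v)-60):int(v)+60,int(u)-60:int(u)+60],(400,400),interpolation=cv2.INTER_CUBIC)
cv2.imwrite('pics/c12.png',np.hstack([c,cv2.resize(im,(400,400))]))
```

```text
316.73751173265197 84.86140041118139 94.3333
```

View pics/c12.png

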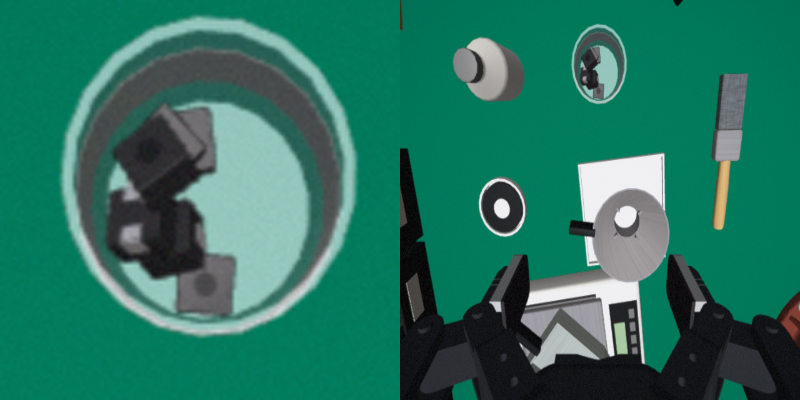

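Run:
```python
from h import *
robot.wait(.5); print(sensors.get_clock(), ticket.hand_in())
```

```text
the job is handed in; nothing more can be done
94.8333 None
```

The job is done and handed in at 94.8 s of the 208 s allowed; no verdict was reported.

**What I did:**
- I seated the funnel in the jar. Contact came with its origin 75 mm above the jar's underside, as specified.
- I put all six inductors in the pan on the scale. One had been knocked off the pad, and I found it again in the wrist view.
- I carried the pan level to the funnel and poured there.
- I set the empty pan back on the platform and the funnel back in the tray. Contact there came with the funnel's origin at z = 2.9 mm, against the tray floor at 3 mm.

**Last checks:**
- **Pan:** it read about 1.8 N after the pour, which is its empty weight. It looked empty and within about 1 cm of the platform's centre.
- **Funnel and jar:** the funnel is empty and upright in the tray, and the jar is upright.
- **Bystanders:** those in the last views looked undisturbed. I did not measure them again.
- **Inductor count:** from above, the pile in the jar overlaps, so I could make out only five or six pieces. I saw no strays on the bench, and the weight that left the pan (about 0.87 N, where six weigh 0.94 N) fits six. So the full count rests partly on that inference.

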